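Ready the suction-cup test stand

TASK

Get the suction-cup test stand ready for its next leak test: twist the blue locking knob of the cup fitting clockwise until it clicks past its detent into the locked position, and turn the gauge's black reset knob anticlockwise until its red peak pointer is right back at the zero stop. Do not change the setting of the yellow regulator knob, and leave the loose things lying around the stand where they are.

Things in the scene. Friction and masses are not known exactly. Their poses are not given: they have to be found in the camera images.
- rail: hollow aluminium profile rail, 80 mm (x) x 535 mm (y) x 40 mm high, fixed to the table; origin under its centre. It carries three modules in a row along its y, in any order, about 160 mm apart: gauge, cup fitting, regulator
- gauge: fixed dial gauge, face up, 100 mm wide; origin on its axis at the rail's top; its white face is 61 mm above the origin. The scale runs clockwise from a green zero tick; a thin steel stop pin, 9 mm high, stands on the face beside that tick (in the gauge's frame the pointer at zero points along (-0.71, 0.71))
- peak (a joint): angle of the gauge's reset knob and the red peak pointer fixed to it, rad clockwise (seen from above) from the zero stop; 0 = pointer at the zero stop, reached by turning the knob anticlockwise; starts between 1.7 and 3.3, and stays where it is left (light friction)
- peak_grip (a point): point on the vertical axis of the black reset knob, 8 mm below the knob's top: a bar 38 mm long (this point's x), 12 mm thick (its y), its flat sides 24 mm high, the bar's underside 8 mm above the face; grip it across its 12 mm. The point turns with the knob; its x points along the red pointer
- peak_tip (a point): a point 1 mm short of the end of the red pointer (pointer 4 mm wide, 3 mm thick, 1 to 4 mm above the face, reaching 41 mm from the axis); turns with the knob
- fitting: fixed aluminium block, 75 x 75 x 55 mm high, with a green bellows suction cup sticking out of its +x side (93 mm from the axis); origin on the knob's axis at the rail's top. Round its knob are a red dot (open, in its frame 1.44 rad anticlockwise from x) and a green dot (locked, along x)
- lock (a joint): angle of the blue locking knob, rad clockwise (seen from above) from open; starts open at about 0; a spring resists with up to about 0.1 N m until the detent clicks over at 0.72, then drives it on to the locked position at 1.44 (end stop at 1.5). Let go short of the click it springs back to open
- lock_grip (a point): point on the vertical axis of the blue locking knob, 8 mm below the knob's top: a bar 44 mm long (this point's x), 13 mm thick (its y), its flat sides 24 mm high, underside of the bar 12 mm above the block; grip it across its 13 mm. The point turns with the knob; its x points to the end with the white line
- reg_mark (a point): mark on the rim of the regulator's round yellow knob (42 mm wide, top 85 mm above the rail), 19 mm from its axis; the knob turns if it is pushed
- spare_cup: loose green bellows suction cup, 50 mm wide, 46 mm high, standing on its lip; origin under its centre. Bystander
- bracket: loose steel angle bracket, 60 x 50 x 60 mm high; origin under the centre of its foot. Bystander
- can_a: loose aluminium drinks can with a white and red band, 66 mm wide, 121 mm high; origin under its centre. Bystander
- can_b: second such can. Bystander
- wrench: loose steel wrench lying flat, along its x; origin under its centre. Bystander
- driver: loose screwdriver lying flat, along its x; origin under its centre. Bystander
- offcut: loose piece of aluminium profile, 30 x 110 x 30 mm high; origin under its centre. Bystander

How it is judged:
By the outcome, as a careful person would: the job done as asked, in the order asked, and still so for the second after the job is handed in, with the robot touching nothing.
It also fails if it takes over 72 s, if anything falls off the work surface, if the arm or the gripper's body presses on something with over 40 N, if the wrist force passes 120 N, or if a joint passes its speed limit or range.

ROBOT

A 6-joint arm with a two-finger parallel gripper is mounted at the origin on the work surface. World frame = base frame: x ahead of the robot, y to its left, z up, the work surface at z = 0. Lengths are in m, angles in rad, forces in N, time in s.
With the tool pointing down it reaches from about 0.375 to 0.9 m from the base axis. Payload 3.1 kg.
Tool frame: the origin (TCP) lies midway between the tips of the shut fingers; the grasp point (between the pads) lies 19 mm behind it (manip.pinch_z is the distance from the TCP to the grasp point, in m); z points along the fingers, y is the line along which they close (so a half turn about z gives the same grasp; the last joint's range is limited). The gripper opens to 85 mm and grips with 20 to 120 N. Pads are 22 mm wide; open, the fingers measure 114 mm over their backs; the gripper's body (76 mm by 85 mm) begins 54 mm behind the grasp point. The pads swing forward as they close: fully open they stand 13 mm farther back than shut.
Start: joints at [-1.466, 0.527, 1.433, -0, 1.181, -0.178], TCP at [0.175, -0.6, 0.231] pointing down, gripper open.
Joint ranges: [-3.08, 3.08], [-0.75, 2.2], [0.22, 2.44], [-1.43, 4.57], [0, 2.65], [-2.85, 2.85]. Speed limits (rad/s): [2.79, 2.79, 3.14, 3.14, 3.14, 3.14].

INTERFACE

Orientations are given as a unit quaternion [x, y, z, w].
In Python, from station import manip, viewer, ticket gives the robot as it stands.
- The arm moves only by the shell command python3 -m creep 'ROWS' [FORCE]. ROWS is JSON, a list of rows, each an object with "slide": the shift along the tool's x, y, z in cm, a list of three; "angular": the turn, a rotation vector about the tool's x, y, z in rad, a list of three; "claw": the opening, from -1 (shut) to 1 (fully open). A call has 1 to 10 rows; each row shifts and turns the commanded pose from where the row before left it, along the tool's axes as they then stand; what a row does not reach is not made up. A row lasts 1/12 s, in which the tool goes at most 41.7 mm and 7.16 degrees, less where a joint would pass 70% of its speed; a pose out of reach is approached as far as the arm can. A call with a gripper value outside its range is refused whole. The fingers move at their own pace and stop on an object; FORCE is the grip in N (left out, the last holds). Time passes only in rows, so rows that do not move let the fingers close. It gives the time, the measured TCP pose, the force, the opening and the grip force at its end, in the units of the state.
- manip.sense(): the state, without advancing time (a new reading comes with each control period).
- viewer.snapshot(name): name is "side" or "top"; returns the picture (384x512x3 uint8, blue, green, red); there is no depth.
- viewer.calibration(name): a dict with "fov_y" (degrees; the focal length in pixels is half the picture's height over the tangent of half this angle, whatever the lens; pixels are square), "cx", "cy" (the principal point, pixels), "T" (4x4, takes a point from camera to world coordinates). Camera axes: x right, y up, looking along -z (the intrinsics and any distortion apply to the point x, -y, -z); pixel columns grow to the right and rows downward; lengths in m; the calibration is good to about 2 mm. A picture is of the moment at which its call begins. calibration takes no time and is no camera call.
- ticket.sign_off(): hands the job in; it is judged then, once.
The state is a dict: "t": time; "q": joint angles; "qd": joint speeds; "tau": joint torques, N m; "tcp_pos": TCP position; "tool_rot": TCP orientation; "force": force on the tool from outside, world axes, zero at the start; "ft_torque": the same for the moment, N m; "finger_gap": opening from 0.0 (shut) to 1.0 (fully open); "gripper_force": force on a finger pad.
Only numpy, scipy, OpenCV 4.12 (cv2) and the standard library are available. Lean on these libraries where they do the work, as an engineer would, in place of code of your own. Each camera call takes 0.05 s, during which the arm holds its last target. There are 200 camera calls.

## Working session

There is one attempt and no reset: what is moved stays moved. The work goes in short steps, Python scripts to look and compute and a shell command to move; the robot and the scene stay as the last step left them, time stands still between calls to the robot, and variables do not carry over. Pictures are saved under pics/ and viewed, at most 10 in all, crops included, and the job is handed in when it is done.

```bash
ls; mkdir -p pics; python3 - <<'E'
from station import manip, viewer
import cv2
print(manip.sense(), manip.pinch_z)
for n in("side","top"):
    cv2.imwrite(f"pics/{n}0.png",viewer.snapshot(n)); print(n,viewer.calibration(n))
E
```

```text
pics
{'t': 0.0, 'q': array([-1.46553603e+00,  5.28442109e-01,  1.43387720e+00,  2.33849811e-05,
        1.18137450e+00, -1.78512199e-01]), 'qd': array([ 1.42656566e-03, -1.98391519e-04, -1.94216766e-03, -6.17068018e-04,
        3.06935915e-05, -3.67624148e-04]), 'tau': array([ 2.68511103e-04, -4.42349696e+01, -1.78027314e+01, -1.97132949e-04,
        8.37496365e-03, -1.98491148e-05]), 'tcp_pos': array([ 0.17494028, -0.59929562,  0.23035636]), 'tool_rot': array([ 9.89951105e-01,  1.41406176e-01,  4.92749539e-05, -1.04947755e-03]), 'force': array([-0.63829934,  0.19230352, -0.07603721]), 'ft_torque': array([ 6.36136313e-02,  1.18240266e-02, -9.99292000e-05]), 'gripper_force': 0.0, 'finger_gap': 1.002292140927971} 0.0187
side {'fov_y': 51.64333093441149, 'cx': 256.5779196125775, 'cy': 191.39326063276715, 'T': array([[-0.92187268,  0.19901483, -0.33248138,  0.25465791],
       [-0.38742702, -0.4575651 ,  0.80033398,  0.84041918],
       [ 0.00714645,  0.8666183 ,  0.49892049,  0.5381343 ],
       [ 0.        ,  0.        ,  0.        ,  1.        ]])}
top {'fov_y': 49.05293572635058, 'cx': 254.19225502969292, 'cy': 195.32710464172663, 'T': array([[-0.0165678 ,  0.98657499, -0.16246628,  0.39383737],
       [-0.99961835, -0.01993601, -0.01912332,  0.10605293],
       [-0.02210552,  0.16208744,  0.98652877,  1.06138511],
       [ 0.        ,  0.        ,  0.        ,  1.        ]])}
```

View pics/top0.png

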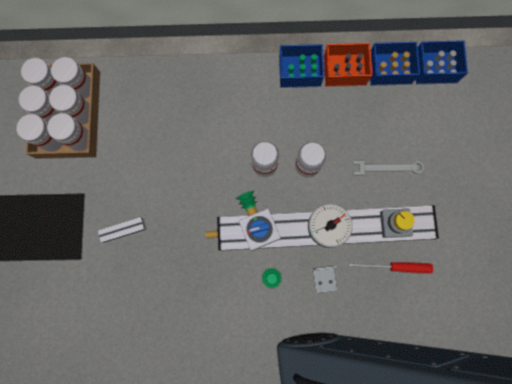

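View pics/side0.png

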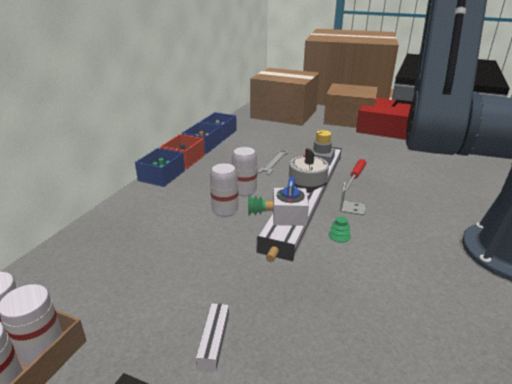

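The top view shows the fitting at about (260,229), the gauge at (330,225), the regulator at (403,222) and the cans at (265,157) and (311,157). The side view shows the same order, with the blue knob near (290,190) and the gauge near (309,165). Next I'll zoom in and measure.

```bash
cat > h.py <<'E'
import numpy as np, cv2
from station import manip, viewer
from scipy.spatial.transform import Rotation as R
def cal(n):
    c=viewer.calibration(n); return c, 192/np.tan(np.radians(c["fov_y"]/2))
def ray(n,u,v):
    c,f=cal(n); T=c["T"]; d=T[:3,:3]@np.array([(u-c["cx"])/f,-(v-c["cy"])/f,-1]); return T[:3,3],d/np.linalg.norm(d)
def onz(n,u,v,z):
    o,d=ray(n,u,v); return (o+d*(z-o[2])/d[2])
def proj(n,p):
    c,f=cal(n); T=c["T"]; q=T[:3,:3].T@(np.array(p)-T[:3,3]); return np.array([c["cx"]+f*q[0]/-q[2], c["cy"]-f*q[1]/-q[2]])
def tri(a,b):
    (o,d),(p,e)=a,b
    s=np.linalg.lstsq(np.c_[d,-e],p-o,rcond=None)[0]; A=o+d*s[0];B=p+e*s[1]
    return (A+B)/2,np.linalg.norm(A-B)
E
python3 - <<'E'
from h import *
t=cv2.imread("pics/top0.png"); s=cv2.imread("pics/side0.png")
a=cv2.resize(t[180:260,230:360],None,fx=6,fy=6,interpolation=cv2.INTER_CUBIC)
b=cv2.resize(s[140:230,240:340],None,fx=6,fy=6,interpolation=cv2.INTER_CUBIC)
cv2.imwrite("pics/tc.png",a);cv2.imwrite("pics/sc.png",b)
# rail end caps and scene anchors
for nm,u,v,z in [("fit",260,229,.125),("gauge",330,225,.101),("reg",403,221,.125),("railL",219,232,.04),("railR",436,222,.04)]: print(nm,onz("top",u,v,z).round(3))
E
```

```text
fit [0.472 0.113 0.125]
gauge [ 0.48  -0.047  0.101]
reg [ 0.484 -0.205  0.125]
railL [0.473 0.213 0.04 ]
railR [ 0.488 -0.312  0.04 ]
```

View pics/tc.png

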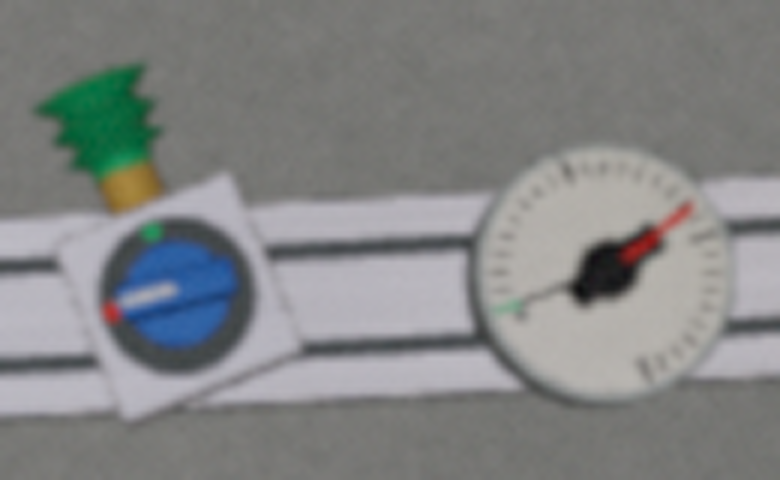

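View pics/sc.png

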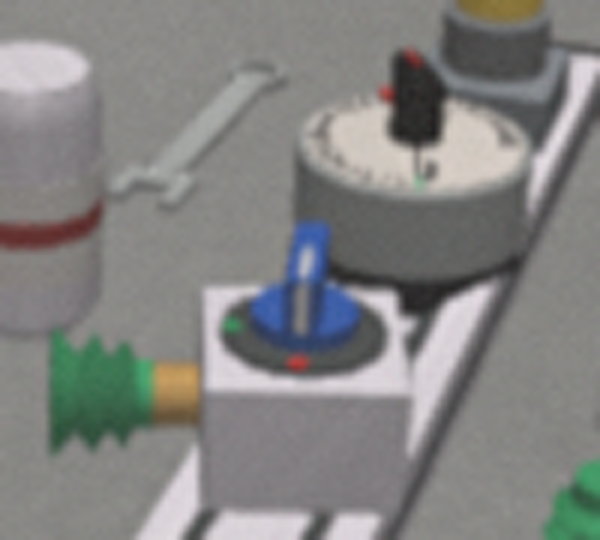

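Crop findings, in crop pixels. The fitting block corners are near (230,175), (302,350), (135,420) and (58,245). The white line runs from (120,302) to (178,288), and the red and green dots are at (111,313) and (152,232). The gauge centre is near (602,275), the green tick at (509,307) and the pointer tip at (692,205). The knob is open, and the peak reads about 2.8 rad.

```bash
python3 - <<'E'
from h import *
t=cv2.imread("pics/top0.png"); s=cv2.imread("pics/side0.png")
C=lambda x,y:(230-.5+(x+.5)/6,180-.5+(y+.5)/6)
S=lambda x,y:(240-.5+(x+.5)/6,140-.5+(y+.5)/6)
P=lambda x,y,z:onz("top",*C(x,y),z)
az=lambda d:np.arctan2(d[1],d[0])
k=np.array([P(*c,.095) for c in [(230,175),(302,350),(135,420),(58,245)]])
print("block c",k.mean(0),"sides",np.linalg.norm(k-np.roll(k,1,0),axis=1))
rd,gd=P(111,313,.097),P(152,232,.097); o=k.mean(0)
print("red az",az(rd-o),"green az",az(gd-o),"r",np.linalg.norm((rd-o)[:2]),np.linalg.norm((gd-o)[:2]))
w1,w2=P(120,302,.131),P(178,288,.131);print("white az",az(w1-w2), w1,w2)
e1,e2=P(118,300,.131),P(238,275,.131)
# blue centroids
def cen(im,box,lo,hi):
    x0,y0,x1,y1=box; h=cv2.cvtColor(im,cv2.COLOR_BGR2HSV)[y0:y1,x0:x1]; m=cv2.inRange(h,lo,hi); M=cv2.moments(m,True); return M["m10"]/M["m00"]+x0,M["m01"]/M["m00"]+y0,M["m00"]
b1=cen(t,(240,210,280,245),(100,120,60),(125,255,255));b2=cen(s,(270,170,310,205),(100,120,60),(125,255,255))
print(b1,b2,tri(ray("top",*b1[:2]),ray("side",*b2[:2])))
# gauge
h=cv2.cvtColor(t,cv2.COLOR_BGR2HSV)
g=np.array([P(602+130*np.cos(a),275+130*np.sin(a),.101) for a in np.linspace(0,6.28,40)]);gc=g.mean(0)
print("gauge c",gc,"r",np.linalg.norm((g-gc)[:,:2],axis=1).mean())
# knob centre top via side: bar top centre
tk=P(509,307,.101);tp=P(692,205,.1035)
print("tick az",az(tk-gc),np.linalg.norm((tk-gc)[:2]),"tip az",az(tp-gc),np.linalg.norm((tp-gc)[:2]),"peak",az(tk-gc)-az(tp-gc))
print("side check: fit knob top", (proj("side",[*o[:2],.131])-[240,140])*6, "gauge knob top",(proj("side",[*gc[:2],.133])-[240,140])*6, "gauge face",(proj("side",gc)-[240,140])*6)
E
```

```text
block c [0.4741882  0.11326092 0.095     ] sides [0.07152003 0.07255875 0.06891843 0.07309721]
red az 1.7836747718841492 green az 0.4051957554532741 r 0.027506561281231752 0.02715496988623192
white az 1.7893443694096918 [0.46973972 0.13556779 0.131     ] [0.47450885 0.11409447 0.131     ]
(259.81327800829877, 228.33195020746888, 241.0) (290.8723404255319, 189.29078014184398, 141.0) (array([0.47506639, 0.11313048, 0.10877125]), np.float64(0.0007198989147278129))
gauge c [ 0.47925357 -0.04783987  0.101     ] r 0.049277661479451125
tick az 1.8774322427799195 0.03866450514367522 tip az -0.9213515818746257 0.0423153526203836 peak 2.7987838246545453
side check: fit knob top [311.52572157 242.93223739] gauge knob top [422.91748843  67.2336065 ] gauge face [417.22991263 136.8494464 ]
```

```bash
python3 -m creep '[{"slide":[2.4,-3,0],"angular":[0,0,0],"claw":0.2},{"slide":[2.4,-3,0],"angular":[0,0,0],"claw":0.2},{"slide":[2.4,-3,0],"angular":[0,0,0],"claw":0.2},{"slide":[2.4,-3,0],"angular":[0,0,0],"claw":0.2},{"slide":[2.4,-3,0],"angular":[0,0,0],"claw":0.2},{"slide":[2.4,-3,0],"angular":[0,0,0],"claw":0.2},{"slide":[2.4,-3,0],"angular":[0,0,0],"claw":0.2},{"slide":[2.4,-3,0],"angular":[0,0,0],"claw":0.2},{"slide":[2.4,-3,0],"angular":[0,0,0],"claw":0.2},{"slide":[2.4,-3,0],"angular":[0,0,0],"claw":0.2}]' 30
cat >> h.py <<'E'
def togo(x,y,z,psi):
    s=manip.sense(); r=R.from_quat(s["tool_rot"]); m=r.as_matrix()
    px=np.arctan2(m[1,0],m[0,0]); d=r.inv().apply(np.array([x,y,z])-s["tcp_pos"])*100
    g=np.array([[np.cos(psi),np.sin(psi),0],[np.sin(psi),-np.cos(psi),0],[0,0,-1]]).T
    print("t",round(s["t"],2),"tcp",s["tcp_pos"].round(4),"psi",px.round(3),"slide cm",d.round(2),"rotvec",R.from_matrix(m.T@g).as_rotvec().round(3),"q6",s["q"][5].round(3),"F",s["force"].round(1),"M",s["ft_torque"].round(2),"gap",round(s["finger_gap"],3),"grip",round(s["gripper_force"],1))
E
python3 -c "from h import *;togo(.4745,.1132,.2,1.8)"
```

```text
t: 0.93
tcp_pos: [0.3215, -0.2428, 0.2312]
tool_rot: [0.99, 0.141, -0.0, -0.0]
force: [0.4, 0.0, 0.4]
finger_gap: 0.598
gripper_force: 0.0
t 0.93 tcp [ 0.3215 -0.2428  0.2312] psi 0.283 slide cm [ 24.63 -29.91   3.13] rotvec [-0.    -0.    -1.517] q6 0.362 F [0.4 0.  0.4] M [-0.03 -0.08  0.07] gap 0.598 grip 0.0
```

```bash
python3 -m creep '[{"slide":[2.46,-2.99,0],"angular":[0,0,0],"claw":0},{"slide":[2.46,-2.99,0],"angular":[0,0,0],"claw":0},{"slide":[2.46,-2.99,0],"angular":[0,0,0],"claw":0},{"slide":[2.46,-2.99,0],"angular":[0,0,0],"claw":0},{"slide":[2.46,-2.99,0],"angular":[0,0,0],"claw":0},{"slide":[2.46,-2.99,0],"angular":[0,0,0],"claw":0},{"slide":[2.46,-2.99,0],"angular":[0,0,0],"claw":0},{"slide":[2.46,-2.99,0],"angular":[0,0,0],"claw":0},{"slide":[2.46,-2.99,0],"angular":[0,0,0],"claw":0},{"slide":[2.46,-2.99,0],"angular":[0,0,0],"claw":0}]'
python3 -m creep '[{"slide":[0,0,0],"angular":[0,0,-0.12],"claw":0},{"slide":[0,0,0],"angular":[0,0,-0.12],"claw":0},{"slide":[0,0,0],"angular":[0,0,-0.12],"claw":0},{"slide":[0,0,0],"angular":[0,0,-0.12],"claw":0},{"slide":[0,0,0],"angular":[0,0,-0.12],"claw":0},{"slide":[0,0,0],"angular":[0,0,-0.12],"claw":0},{"slide":[0,0,0],"angular":[0,0,-0.12],"claw":0},{"slide":[0,0,0],"angular":[0,0,-0.12],"claw":0},{"slide":[0,0,0],"angular":[0,0,-0.12],"claw":0},{"slide":[0,0,0],"angular":[0,0,-0.12],"claw":0}]'
python3 -m creep '[{"slide":[0,0,0],"angular":[0,0,-0.12],"claw":0},{"slide":[0,0,0],"angular":[0,0,-0.12],"claw":0},{"slide":[0,0,0],"angular":[0,0,-0.077],"claw":0},{"slide":[0,0,1.5],"angular":[0,0,0],"claw":0},{"slide":[0,0,1.5],"angular":[0,0,0],"claw":0},{"slide":[0,0,0],"angular":[0,0,0],"claw":0},{"slide":[0,0,0],"angular":[0,0,0],"claw":0}]'
python3 -c "from h import *;togo(.4745,.1132,.104,1.8)"
```

```text
t: 1.77
tcp_pos: [0.4739, 0.1133, 0.2311]
tool_rot: [0.99, 0.142, -0.0, 0.0]
force: [1.4, -0.3, -0.9]
finger_gap: 0.503
gripper_force: 0.0
t: 2.6
tcp_pos: [0.4735, 0.1112, 0.231]
tool_rot: [0.735, 0.678, -0.0, -0.0]
force: [-0.7, -0.2, -0.5]
finger_gap: 0.498
gripper_force: 0.0
t: 3.18
tcp_pos: [0.4731, 0.1111, 0.2007]
tool_rot: [0.621, 0.784, -0.001, -0.001]
force: [-0.9, -0.1, -0.5]
finger_gap: 0.499
gripper_force: 0.0
t 3.18 tcp [0.4731 0.1111 0.2007] psi 1.801 slide cm [0.16 0.21 9.67] rotvec [-0.003 -0.001  0.001] q6 -0.23 F [-0.9 -0.1 -0.5] M [-0.04  0.02 -0.  ] gap 0.499 grip 0.0
```

```bash
python3 -m creep '[{"slide":[0.16,0.21,0],"angular":[0,0,0],"claw":0},{"slide":[0,0,2],"angular":[0,0,0],"claw":0},{"slide":[0,0,2],"angular":[0,0,0],"claw":0},{"slide":[0,0,1],"angular":[0,0,0],"claw":0},{"slide":[0,0,0],"angular":[0,0,0],"claw":0}]'
python3 - <<'E'
from h import *
togo(.4745,.1132,.104,1.8)
a=viewer.snapshot("side")[110:230,220:360];b=viewer.snapshot("top")[180:260,230:360]
cv2.imwrite("pics/p1.png",np.hstack([cv2.resize(a,(420,360),interpolation=2),cv2.resize(b,(380,360),interpolation=2)]))
E
```

```text
t: 3.6
tcp_pos: [0.4748, 0.1133, 0.1502]
tool_rot: [0.621, 0.784, -0.001, -0.001]
force: [-0.7, -0.3, 0.1]
finger_gap: 0.498
gripper_force: 0.0
t 3.6 tcp [0.4748 0.1133 0.1502] psi 1.801 slide cm [-0.   -0.02  4.62] rotvec [-0.003 -0.001  0.001] q6 -0.225 F [-0.7 -0.3  0.1] M [-0.01  0.01  0.06] gap 0.498 grip 0.0
```

View pics/p1.png

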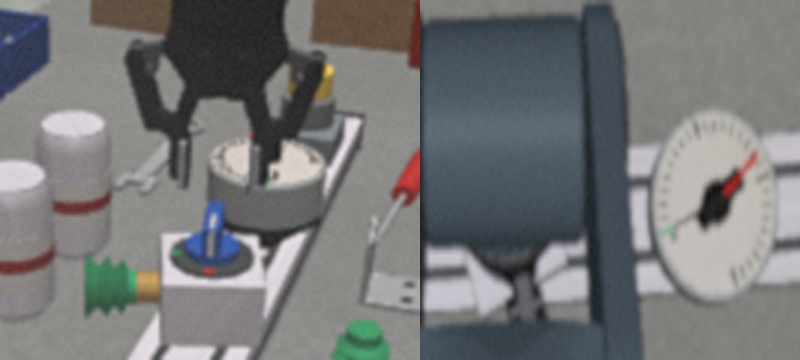

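The fingers straddle the blue bar. In the left panel they sit at (180,160) and (255,165) above the bar at (213,215). I'll descend so the tips stay clear of the knob's disc, then grip.

```bash
python3 -m creep '[{"slide":[0,0,1.3],"angular":[0,0,0],"claw":0},{"slide":[0,0,1.3],"angular":[0,0,0],"claw":0},{"slide":[0,0,1.3],"angular":[0,0,0],"claw":0},{"slide":[0,0,0],"angular":[0,0,0],"claw":0},{"slide":[0,0,0],"angular":[0,0,0],"claw":-1},{"slide":[0,0,0],"angular":[0,0,0],"claw":-1},{"slide":[0,0,0],"angular":[0,0,0],"claw":-1},{"slide":[0,0,0],"angular":[0,0,0],"claw":-1},{"slide":[0,0,0],"angular":[0,0,0],"claw":-1},{"slide":[0,0,0],"angular":[0,0,0],"claw":-1}]' 40
python3 -c "from h import *;togo(.4745,.1132,.11,1.8)"
```

```text
t: 4.53
tcp_pos: [0.4764, 0.1132, 0.1136]
tool_rot: [0.621, 0.784, 0.001, 0.001]
force: [-1.2, -0.1, 6.1]
finger_gap: 0.145
gripper_force: 40.3
t 4.53 tcp [0.4764 0.1132 0.1136] psi 1.801 slide cm [ 0.04 -0.18  0.36] rotvec [0.002 0.001 0.001] q6 -0.225 F [-1.2 -0.1  6.1] M [-0.04  0.2  -0.02] gap 0.145 grip 40.3
```

```bash
python3 -m creep '[{"slide":[0,0.16,-0.25],"angular":[0,0,0],"claw":-1},{"slide":[0,0,0],"angular":[0,0,0.1],"claw":-1},{"slide":[0,0,0],"angular":[0,0,0.1],"claw":-1},{"slide":[0,0,0],"angular":[0,0,0.1],"claw":-1},{"slide":[0,0,0],"angular":[0,0,0.1],"claw":-1},{"slide":[0,0,0],"angular":[0,0,0.1],"claw":-1},{"slide":[0,0,0],"angular":[0,0,0.1],"claw":-1},{"slide":[0,0,0],"angular":[0,0,0.1],"claw":-1},{"slide":[0,0,0],"angular":[0,0,0],"claw":-1}]' 50
python3 -c "from h import *;togo(.476,.1132,.113,1.8)"
```

```text
t: 5.28
tcp_pos: [0.4747, 0.1134, 0.1138]
tool_rot: [0.853, 0.522, -0.002, -0.001]
force: [-2.6, -0.7, -9.2]
finger_gap: 0.137
gripper_force: 52.2
t 5.28 tcp [0.4747 0.1134 0.1138] psi 1.099 slide cm [0.04 0.12 0.08] rotvec [-0.005  0.001 -0.701] q6 0.477 F [-2.6 -0.7 -9.2] M [-0.28  0.13  0.  ] gap 0.137 grip 52.2
```

```bash
python3 -m creep '[{"slide":[0,0,0.1],"angular":[0,0,0.1],"claw":-1},{"slide":[0,0,0],"angular":[0,0,0.1],"claw":-1},{"slide":[0,0,0],"angular":[0,0,0.1],"claw":-1},{"slide":[0,0,0],"angular":[0,0,0.1],"claw":-1},{"slide":[0,0,0],"angular":[0,0,0.1],"claw":-1},{"slide":[0,0,0],"angular":[0,0,0.1],"claw":-1},{"slide":[0,0,0],"angular":[0,0,0.1],"claw":-1},{"slide":[0,0,0],"angular":[0,0,0.04],"claw":-1},{"slide":[0,0,0],"angular":[0,0,0],"claw":-1}]'
python3 -c "from h import *;togo(.4747,.1132,.113,.36)"
```

```text
t: 6.03
tcp_pos: [0.4736, 0.1146, 0.1137]
tool_rot: [0.984, 0.18, -0.003, -0.001]
force: [-5.3, 3.6, 1.2]
finger_gap: 0.136
gripper_force: 53.5
t 6.03 tcp [0.4736 0.1146 0.1137] psi 0.362 slide cm [0.05 0.17 0.07] rotvec [-0.004  0.006  0.002] q6 1.214 F [-5.3  3.6  1.2] M [0.48 0.83 0.03] gap 0.136 grip 53.5
```

```bash
python3 -m creep '[{"slide":[0,0,0],"angular":[0,0,0],"claw":0},{"slide":[0,0,0],"angular":[0,0,0],"claw":0},{"slide":[0,0,0],"angular":[0,0,0],"claw":0},{"slide":[0,0,0],"angular":[0,0,0],"claw":0},{"slide":[0,0,-1.5],"angular":[0,0,0],"claw":0},{"slide":[0,0,-2],"angular":[0,0,0],"claw":0},{"slide":[0,0,-2],"angular":[0,0,0],"claw":0},{"slide":[0,0,-2],"angular":[0,0,0],"claw":0},{"slide":[0,0,-1],"angular":[0,0,0],"claw":0},{"slide":[0,0,0],"angular":[0,0,0],"claw":0}]'
python3 - <<'E'
from h import *
togo(.4793,-.0478,.2,-.92)
a=viewer.snapshot("side")[140:230,240:340]
cv2.imwrite("pics/p2.png",cv2.resize(a,None,fx=6,fy=6,interpolation=2))
E
```

```text
t: 6.87
tcp_pos: [0.4794, 0.1135, 0.2015]
tool_rot: [0.984, 0.18, 0.003, 0.001]
force: [0.5, 0.9, -0.1]
finger_gap: 0.501
gripper_force: 0.0
t 6.87 tcp [0.4794 0.1135 0.2015] psi 0.361 slide cm [-5.71 15.08  0.15] rotvec [-0.002 -0.007  1.281] q6 1.215 F [ 0.5  0.9 -0.1] M [0.01 0.04 0.03] gap 0.501 grip 0.0
```

View pics/p2.png

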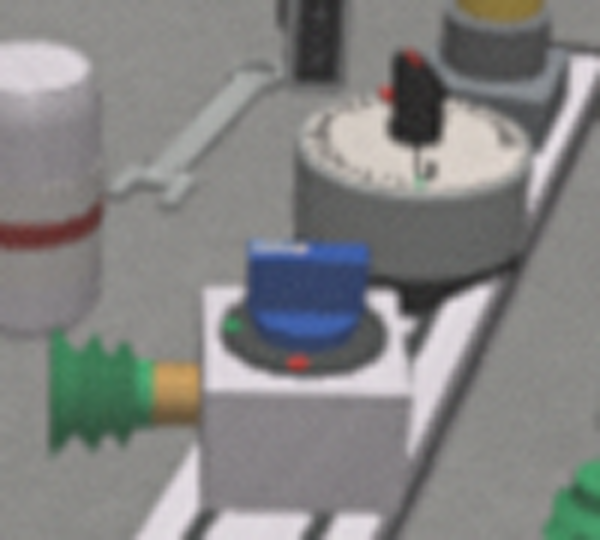

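The knob is locked: its white end, at (265,245), points toward the green dot at (232,326). Next is the gauge.

```bash
python3 -m creep '[{"slide":[-1.14,3.02,0],"angular":[0,0,0],"claw":0},{"slide":[-1.14,3.02,0],"angular":[0,0,0],"claw":0},{"slide":[-1.14,3.02,0],"angular":[0,0,0],"claw":0},{"slide":[-1.14,3.02,0],"angular":[0,0,0],"claw":0},{"slide":[-1.14,3.02,0],"angular":[0,0,0],"claw":0},{"slide":[0,0,0],"angular":[0,0,0.12],"claw":0},{"slide":[0,0,0],"angular":[0,0,0.12],"claw":0},{"slide":[0,0,0],"angular":[0,0,0.12],"claw":0},{"slide":[0,0,0],"angular":[0,0,0.12],"claw":0},{"slide":[0,0,0],"angular":[0,0,0.12],"claw":0}]' 30
python3 -m creep '[{"slide":[0,0,0],"angular":[0,0,0.12],"claw":0},{"slide":[0,0,0],"angular":[0,0,0.12],"claw":0},{"slide":[0,0,0],"angular":[0,0,0.12],"claw":0},{"slide":[0,0,0],"angular":[0,0,0.12],"claw":0},{"slide":[0,0,0],"angular":[0,0,0.12],"claw":0},{"slide":[0,0,1.5],"angular":[0,0,0.08],"claw":0},{"slide":[0,0,2],"angular":[0,0,0],"claw":0},{"slide":[0,0,1],"angular":[0,0,0],"claw":0},{"slide":[0,0,0],"angular":[0,0,0],"claw":0},{"slide":[0,0,0],"angular":[0,0,0],"claw":0}]'
python3 - <<'E'
from h import *
togo(.4793,-.0478,.114,-.92)
E
```

```text
t: 7.75
tcp_pos: [0.4765, -0.048, 0.1976]
tool_rot: [0.992, -0.122, -0.001, -0.0]
force: [0.9, 0.5, 0.1]
finger_gap: 0.499
gripper_force: 0.0
t: 8.58
tcp_pos: [0.4763, -0.0477, 0.1527]
tool_rot: [0.896, -0.444, -0.001, 0.0]
force: [0.2, 0.7, -0.4]
finger_gap: 0.494
gripper_force: 0.0
t 8.58 tcp [ 0.4763 -0.0477  0.1527] psi -0.919 slide cm [ 0.2  -0.24  3.87] rotvec [0.002 0.003 0.001] q6 2.156 F [ 0.2  0.7 -0.4] M [ 0.05 -0.01 -0.01] gap 0.494 grip 0.0
```

```bash
python3 -m creep '[{"slide":[0.2,-0.24,0],"angular":[0,0,0],"claw":0},{"slide":[0,0,1.3],"angular":[0,0,0],"claw":0},{"slide":[0,0,1.3],"angular":[0,0,0],"claw":0},{"slide":[0,0,1.3],"angular":[0,0,0],"claw":0},{"slide":[0,0,0],"angular":[0,0,0],"claw":-1},{"slide":[0,0,0],"angular":[0,0,0],"claw":-1},{"slide":[0,0,0],"angular":[0,0,0],"claw":-1},{"slide":[0,0,0],"angular":[0,0,0],"claw":-1},{"slide":[0,0,0],"angular":[0,0,0],"claw":-1},{"slide":[0,0,0],"angular":[0,0,0],"claw":-1}]' 30
python3 -c "from h import *;togo(.4793,-.0478,.114,-.92)"
```

```text
t: 9.42
tcp_pos: [0.4815, -0.0477, 0.1156]
tool_rot: [0.896, -0.444, 0.001, -0.001]
force: [3.6, 4.0, -1.5]
finger_gap: 0.132
gripper_force: 34.6
t 9.42 tcp [ 0.4815 -0.0477  0.1156] psi -0.92 slide cm [-0.13  0.18  0.16] rotvec [-0.003 -0.002  0.   ] q6 2.158 F [ 3.6  4.  -1.5] M [ 0.62 -0.44 -0.07] gap 0.132 grip 34.6
```

```bash
python3 -m creep '[{"slide":[0,-0.15,0],"angular":[0,0,0],"claw":-1},{"slide":[0,0,0],"angular":[0,0,-0.1],"claw":-1},{"slide":[0,0,0],"angular":[0,0,-0.1],"claw":-1},{"slide":[0,0,0],"angular":[0,0,-0.1],"claw":-1},{"slide":[0,0,0],"angular":[0,0,-0.1],"claw":-1},{"slide":[0,0,0],"angular":[0,0,-0.1],"claw":-1},{"slide":[0,0,0],"angular":[0,0,-0.1],"claw":-1},{"slide":[0,0,0],"angular":[0,0,-0.1],"claw":-1},{"slide":[0,0,0],"angular":[0,0,-0.1],"claw":-1},{"slide":[0,0,0],"angular":[0,0,-0.1],"claw":-1}]'
python3 -c "from h import *;togo(.4805,-.0478,.114,1.88)"
python3 -m creep '[{"slide":[0,0,0],"angular":[0,0,-0.1],"claw":-1},{"slide":[0,0,0],"angular":[0,0,-0.1],"claw":-1},{"slide":[0,0,0],"angular":[0,0,-0.1],"claw":-1},{"slide":[0,0,0],"angular":[0,0,-0.1],"claw":-1},{"slide":[0,0,0],"angular":[0,0,-0.1],"claw":-1},{"slide":[0,0,0],"angular":[0,0,-0.1],"claw":-1},{"slide":[0,0,0],"angular":[0,0,-0.1],"claw":-1},{"slide":[0,0,0],"angular":[0,0,-0.1],"claw":-1},{"slide":[0,0,0],"angular":[0,0,-0.1],"claw":-1},{"slide":[0,0,0],"angular":[0,0,0],"claw":-1}]'
python3 -c "from h import *;togo(.4805,-.0478,.114,1.88)"
```

```text
t: 10.25
tcp_pos: [0.4816, -0.0475, 0.1156]
tool_rot: [1.0, -0.007, 0.0, 0.001]
force: [0.3, 0.9, 2.6]
finger_gap: 0.133
gripper_force: 35.0
t 10.25 tcp [ 0.4816 -0.0475  0.1156] psi -0.014 slide cm [-0.11  0.03  0.16] rotvec [ 0.002  0.    -1.894] q6 1.256 F [0.3 0.9 2.6] M [ 0.1  -0.09 -0.02] gap 0.133 grip 35.0
t: 11.08
tcp_pos: [0.4817, -0.0474, 0.1156]
tool_rot: [0.904, 0.427, 0.0, 0.001]
force: [-0.3, 0.4, 4.6]
finger_gap: 0.129
gripper_force: 35.2
t 11.08 tcp [ 0.4817 -0.0474  0.1156] psi 0.883 slide cm [-0.11 -0.06  0.16] rotvec [ 0.001  0.001 -0.997] q6 0.359 F [-0.3  0.4  4.6] M [ 0.21 -0.11  0.  ] gap 0.129 grip 35.2
```

```bash
python3 -m creep '[{"slide":[0,0,0],"angular":[0,0,-0.1],"claw":-1},{"slide":[0,0,0],"angular":[0,0,-0.1],"claw":-1},{"slide":[0,0,0],"angular":[0,0,-0.1],"claw":-1},{"slide":[0,0,0],"angular":[0,0,-0.1],"claw":-1},{"slide":[0,0,0],"angular":[0,0,-0.1],"claw":-1},{"slide":[0,0,0],"angular":[0,0,-0.1],"claw":-1},{"slide":[0,0,0],"angular":[0,0,-0.1],"claw":-1},{"slide":[0,0,0],"angular":[0,0,-0.1],"claw":-1},{"slide":[0,0,0],"angular":[0,0,-0.1],"claw":-1},{"slide":[0,0,0],"angular":[0,0,0],"claw":-1}]' >/dev/null
python3 -c "from h import *;togo(.4805,-.0478,.114,1.88)"
python3 -m creep '[{"slide":[0,0,0],"angular":[0,0,-0.03],"claw":-1},{"slide":[0,0,0],"angular":[0,0,-0.03],"claw":-1},{"slide":[0,0,0],"angular":[0,0,0],"claw":-1}]' >/dev/null
python3 -c "from h import *;togo(.4805,-.0478,.114,1.88)"
python3 -m creep '[{"slide":[0,0,0],"angular":[0,0,-0.03],"claw":-1},{"slide":[0,0,0],"angular":[0,0,0],"claw":-1}]' >/dev/null
python3 -c "from h import *;togo(.4805,-.0478,.114,1.88)"
```

```text
t 11.92 tcp [ 0.4815 -0.0473  0.1155] psi 1.78 slide cm [-0.03 -0.11  0.15] rotvec [ 0.     0.001 -0.1  ] q6 -0.538 F [0.2 0.4 4.8] M [0.28 0.05 0.07] gap 0.136 grip 35.5
t 12.17 tcp [ 0.4815 -0.0473  0.1156] psi 1.837 slide cm [-0.02 -0.11  0.16] rotvec [ 0.     0.001 -0.043] q6 -0.595 F [-0.6  1.2  6.3] M [0.27 0.05 0.02] gap 0.132 grip 35.6
t 12.33 tcp [ 0.4815 -0.0473  0.1155] psi 1.867 slide cm [-0.02 -0.11  0.15] rotvec [ 0.     0.001 -0.013] q6 -0.625 F [-0.3  1.3  6.6] M [0.29 0.03 0.03] gap 0.131 grip 35.6
```

```bash
python3 -m creep '[{"slide":[0,0,0],"angular":[0,0,-0.03],"claw":-1},{"slide":[0,0,0],"angular":[0,0,0],"claw":-1}]' >/dev/null
python3 -c "from h import *;togo(.4805,-.0478,.114,1.88)"
python3 -m creep '[{"slide":[0,0,0],"angular":[0,0,-0.03],"claw":-1},{"slide":[0,0,0],"angular":[0,0,0],"claw":-1}]' >/dev/null
python3 -c "from h import *;togo(.4805,-.0478,.114,1.88)"
python3 -m creep '[{"slide":[0,0,0],"angular":[0,0,-0.03],"claw":-1},{"slide":[0,0,0],"angular":[0,0,0],"claw":-1}]' >/dev/null
python3 -c "from h import *;togo(.4805,-.0478,.114,1.88)"
python3 - <<'E'
from h import *
a=viewer.snapshot("side")[140:230,270:350]
cv2.imwrite("pics/p3.png",cv2.resize(a,None,fx=6,fy=6,interpolation=2))
E
```

```text
t 12.5 tcp [ 0.4815 -0.0473  0.1156] psi 1.897 slide cm [-0.01 -0.11  0.16] rotvec [0.    0.001 0.017] q6 -0.655 F [-0.9  1.   5.8] M [0.23 0.07 0.02] gap 0.13 grip 35.6
t 12.67 tcp [ 0.4815 -0.0473  0.1156] psi 1.924 slide cm [-0.01 -0.11  0.16] rotvec [0.001 0.    0.044] q6 -0.683 F [-0.6  0.3  5.8] M [ 0.13  0.17 -0.63] gap 0.132 grip 39.0
t 12.83 tcp [ 0.4815 -0.0472  0.1156] psi 1.951 slide cm [-0.01 -0.11  0.16] rotvec [ 0.001 -0.     0.071] q6 -0.711 F [-1.2  0.3  6.2] M [ 0.02  0.16 -1.09] gap 0.133 grip 49.7
```

View pics/p3.png

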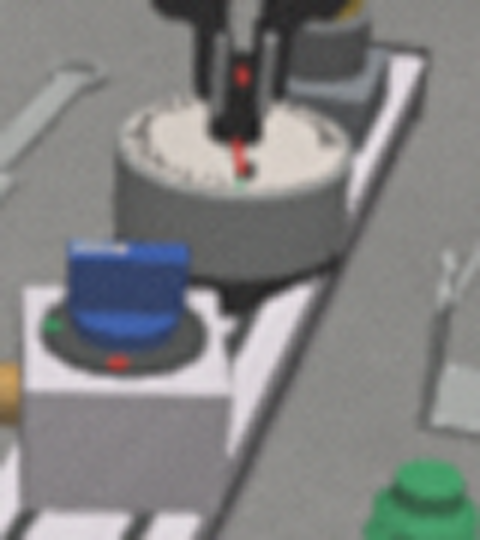

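The twisting moment rises to -1.09 N m, and the red pointer at (240,155) lies against the pin at (248,170) by the green tick. The stop is reached, so I'll release and back off.

```bash
python3 -m creep '[{"slide":[0,0,0],"angular":[0,0,0],"claw":0},{"slide":[0,0,0],"angular":[0,0,0],"claw":0},{"slide":[0,0,0],"angular":[0,0,0],"claw":0},{"slide":[0,0,0],"angular":[0,0,0],"claw":0},{"slide":[0,0,-1.5],"angular":[0,0,0],"claw":0},{"slide":[0,0,-2],"angular":[0,0,0],"claw":0},{"slide":[0,0,-3],"angular":[0,0,0],"claw":0},{"slide":[0,0,-3],"angular":[0,0,0],"claw":0},{"slide":[0,0,-3],"angular":[0,0,0],"claw":0},{"slide":[0,0,0],"angular":[0,0,0],"claw":0}]'
python3 -c "from h import *;togo(.40,-.35,.24,1.95)"
```

```text
t: 13.72
tcp_pos: [0.4848, -0.0481, 0.245]
tool_rot: [0.557, 0.831, 0.001, 0.006]
force: [0.4, 0.7, 0.8]
finger_gap: 0.499
gripper_force: 0.0
t 13.72 tcp [ 0.4848 -0.0481  0.245 ] psi 1.961 slide cm [-24.7  -19.32   0.53] rotvec [0.009 0.008 0.011] q6 -0.718 F [0.4 0.7 0.8] M [ 0.02 -0.06  0.03] gap 0.499 grip 0.0
```

Next I'll move the arm aside to clear the top view.

```bash
python3 -m creep '[{"slide":[-2.5,-1.9,0],"angular":[0,0,0],"claw":0},{"slide":[-2.5,-1.9,0],"angular":[0,0,0],"claw":0},{"slide":[-2.5,-1.9,0],"angular":[0,0,0],"claw":0},{"slide":[-2.5,-1.9,0],"angular":[0,0,0],"claw":0},{"slide":[-2.5,-1.9,0],"angular":[0,0,0],"claw":0},{"slide":[-2.5,-1.9,0],"angular":[0,0,0],"claw":0},{"slide":[-2.5,-1.9,0],"angular":[0,0,0],"claw":0},{"slide":[-2.5,-1.9,0],"angular":[0,0,0],"claw":0},{"slide":[-2.5,-1.9,0],"angular":[0,0,0],"claw":0},{"slide":[-2.5,-1.9,0],"angular":[0,0,0],"claw":0}]'
python3 - <<'E'
from h import *
a=viewer.snapshot("top")[180:260,230:360];b=viewer.snapshot("side")[140:200,270:350]
cv2.imwrite("pics/p4.png",np.vstack([cv2.resize(a,(585,360),interpolation=2),np.pad(cv2.resize(b,(320,240),interpolation=2),((0,0),(0,265),(0,0)))]))
E
```

```text
t: 14.55
tcp_pos: [0.3997, -0.3516, 0.2389]
tool_rot: [0.557, 0.831, 0.0, -0.001]
force: [0.2, 0.4, 1.1]
finger_gap: 0.502
gripper_force: 0.0
```

View pics/p4.png

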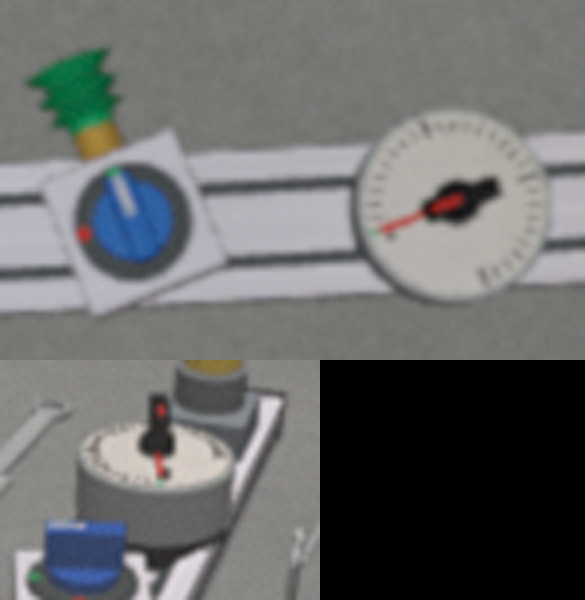

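The red pointer lies on the green tick at (378,232) against the pin, and the blue knob's white line points at the green dot at (114,172). Both jobs are done, so I'm handing in.

```bash
python3 -c "from station import ticket;print(ticket.sign_off())"
```

```text
the job is handed in; nothing more can be done
None
```

I turned the blue knob to locked first, then brought the red peak pointer back against its zero stop; the arm went nowhere near the regulator or the loose items, and the job was handed in at about 15 s.

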